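Hang the lift-off flap on the drying cabinet

TASK

Hang the green flap back on the front of the white specimen drying cabinet: take it from its wooden stand by the black grip, lower it gently, still in the gripper, until both of its steel knuckles sit over the cabinet's two brass pins, and let it hang there plumb. Leave the blue panel standing where it is.

Things in the scene. Friction and masses are not known exactly. Their poses are not given: they have to be found in the camera images.
- flap: Green flap, 0.18 kg. Origin: underside centre; z up, x thickness, y width. Panel 10 x 120 x 102 mm; steel crossbar 204 mm long (y), z 100-112; black grip on top, 12 thick (x), 50 wide, z 112-158: pinch it from above. At y = +-95 a steel knuckle 14 wide: inverted V, mouth 41 wide (x) at z 70; fully home the pin's axis is at x 0, z 91. Same both ways round: either will do.
- pin_left (a point): Middle of the left (+y) brass pin of the fixed white cabinet: level rod along y, 10 mm diameter, 140 mm above the bench. It points inwards from a dark steel cheek (20 mm outward of this point, 10 mm higher than the axis); free end 20 mm inward. z up, y from right pin to left pin, x into the cabinet, whose front is 30 mm behind the pins and top 25 mm below their axis.
- pin_right (a point): The same point on the right (-y) pin, 190 mm from the left one along the hinge line; same axes. Above and in front of the pins the space is free.
- spare: Plain blue panel, same size and black grip, no knuckles, not to be disturbed. Origin: underside centre, axes as the flap's. Each panel stands upright in its own wooden stand (39 mm tall, slot 14 mm wide, underside of panel 10 mm above the bench), one nearer the robot, one farther, at least 130 mm apart.

How it is judged:
By the outcome, as a careful person would: the job done as asked, in the order asked, and still so for the second after the job is handed in, with the robot touching nothing.
It also fails if it takes over 38 s, if anything falls off the work surface, if the arm or the gripper's body presses on something with over 40 N, if the wrist force passes 120 N, or if a joint passes its speed limit or range.

ROBOT

A 7-joint arm with a two-finger parallel gripper is mounted at the origin on the work surface. World frame = base frame: x ahead of the robot, y to its left, z up, the work surface at z = 0. Lengths are in m, angles in rad, forces in N, time in s.
With the tool pointing down it reaches from about 0.425 to 0.875 m from the base axis. Payload 4.7 kg.
Tool frame: the origin (TCP) lies on the centre line of the jaws, within the pads' length; the fingertips stand 8 mm ahead of it and the grasp point (between the pads) lies 11 mm behind it; z points along the fingers, y is the direction in which the jaws open and shut (so a half turn about z gives the same grasp; the last joint's range is limited). The gripper opens to 87 mm and grips with 3 to 60 N. Pads are 19 mm wide; open, the fingers measure 117 mm over their backs; the gripper's body (75 mm by 190 mm) begins 51 mm behind the grasp point.
Start: joints at [-1.168, 0.321, -0.07, 1.45, 0.023, 1.371, -0.057], TCP at [0.246, 0.601, 0.231] pointing down, gripper open.
Joint ranges: [-2.86, 2.86], [-0.3, 2.09], [-1.38, 1.24], [0.06, 2.45], [-1.56, 4.7], [0.09, 2.05], [-2.69, 2.69]. Speed limits (rad/s): [2.57, 2.57, 3.14, 3.14, 3.14, 3.14, 3.14].

INTERFACE

Orientations are given as a rotation vector (axis times angle).
In Python, from bench import status, optics, order gives the robot as it stands.
- The arm moves only by the tool step_arm, never from a script. Its argument "rows" is a list of rows, each a list of 3 entries, a list of its own where there are three numbers: the turn, a rotation vector about the tool's x, y, z in degrees, then the shift along the tool's x, y, z in mm, then the finger opening in mm, from 0 to 87. A call has 1 to 12 rows; each row shifts and turns the pose as measured when the row begins, along the tool's axes as they then stand; what a row does not reach is not made up. A row lasts 1/12 s, in which the tool goes at most 41.7 mm and 7.16 degrees, less where a joint would pass 70% of its speed; a pose out of reach is approached as far as the arm can. A call is refused whole if a number of a shift passes 41.7 or a number of a turn 7.16, either way. A call with a gripper value outside its range is refused whole. The fingers move at their own pace and stop on an object; "grip_force" is the grip in N (left out, the last holds). Time passes only in rows, so rows that do not move let the fingers close. It gives the time, the measured TCP pose, the force and the opening at its end, in the units of the state.
- status.get_state(): the state, without advancing time (a new reading comes with each control period).
- optics.get_image(name): name is "scene" or "top" or "wrist"; returns a dict with "frame" (400x640x3 uint8, red, green, blue), "range_z" (400x640 float32, m along the optical axis (not along the pixel's ray), 0 where there is no reading), "K" (3x3 intrinsics, pixels), "R" (3x3) and "t" (3): a world point X has camera coordinates R X + t. Camera axes: x right, y down, z forward; pixel columns grow to the right and rows downward; lengths in m; the calibration is good to about 2 mm. The wrist camera is an equidistant fisheye: a pixel r from the principal point sees the ray r / f radians off the axis. A picture is of the moment at which its call begins.
- order.close_job(): hands the job in, once; it reports no verdict.
The state is a dict: "time": time; "joint_positions": joint angles; "qd": joint speeds; "joint_torque": joint torques, N m; "position": TCP position; "tool_rot": TCP orientation; "ft_force": force on the tool from outside, world axes, zero at the start; "torque": the same for the moment, N m; "grip_width": opening from 0.0 (shut) to 1.0 (fully open).
Only numpy, scipy, OpenCV 4.12 (cv2) and the standard library are available. Lean on these libraries where they do the work, as an engineer would, in place of code of your own. Each camera call takes 0.05 s, during which the arm holds its last target.

## Working session

There is one attempt and no reset: what is moved stays moved. The work goes in short steps, Python scripts to look and compute and a tool call to move; the robot and the scene stay as the last step left them, time stands still between calls to the robot, and variables do not carry over. Pictures are saved under pics/ and viewed, and the job is handed in when it is done.

Besides the shell and the picture viewer there is one more tool, called after "Call:" as name(argument=value, ...), one argument or row to a line, values as JSON. step_arm: Moves the arm, as the interface text tells. Its arguments: {"type":"object","properties":{"rows":{"type":"array"},"grip_force":{"type":"number"}},"required":["rows"]}

```bash
mkdir -p pics; ls; python3 - <<'E'
from bench import status, optics
import numpy as np, cv2
s=status.get_state();print(s)
for n in ("scene","top","wrist"):
    d=optics.get_image(n); np.savez(f"pics/{n}0.npz",**{k:d[k] for k in("frame","range_z","K","R","t")})
    cv2.imwrite(f"pics/{n}0.png",d["frame"][:,:,::-1]); print(n,d["K"],d["R"],d["t"])
E
```

```text
pics
{'time': 0.0, 'joint_positions': array([-1.16789823,  0.32181376, -0.07010301,  1.45169407,  0.02260133,
        1.37080712, -0.05689401]), 'qd': array([-8.95426911e-04, -7.96237922e-05, -8.41610002e-05, -8.12282308e-04,
       -1.54535376e-04, -1.20295427e-04, -1.06448603e-03]), 'joint_torque': array([-9.02982538e-04, -4.91270900e+01, -4.04385868e-01, -3.12528098e+01,
       -6.38859300e-02,  4.36129177e-02,  1.76507710e-04]), 'position': array([0.24622644, 0.60096183, 0.22945808]), 'tool_rot': array([-6.06744869e-01, -3.08215848e+00,  3.00725457e-03]), 'ft_force': array([-1.34170965, -0.66939286,  0.41055058]), 'torque': array([ 0.06953195, -0.01138906, -0.00120694]), 'grip_width': 1.0012052045127167}
scene [[462.95242983   0.         310.70542383]
 [  0.         462.95242983 192.52231452]
 [  0.           0.           1.        ]] [[-1.44815868e-02  9.99841355e-01 -1.03705166e-02]
 [ 6.07208065e-01  5.53606155e-04 -7.94542673e-01]
 [-7.94410882e-01 -1.78033000e-02 -6.07119752e-01]] [ 0.04022866 -0.22505096  1.43736252]
top [[504.48392985   0.         322.26433582]
 [  0.         504.48392985 200.24404815]
 [  0.           0.           1.        ]] [[ 0.01016325 -0.99984836  0.0141409 ]
 [-0.99691597 -0.01123191 -0.07766845]
 [ 0.0778155  -0.01330793 -0.99687895]] [-0.05323562  0.52897046  1.31412754]
wrist [[309.70691629   0.         314.21521911]
 [  0.         309.70691629 200.22045686]
 [  0.           0.           1.        ]] [[ 0.3792745   0.92528215 -0.00194841]
 [ 0.88410599 -0.36177352  0.2957643 ]
 [ 0.27296055 -0.11389846 -0.95525896]] [-0.64775745 -0.03681403  0.39127528]
```

View pics/scene0.png

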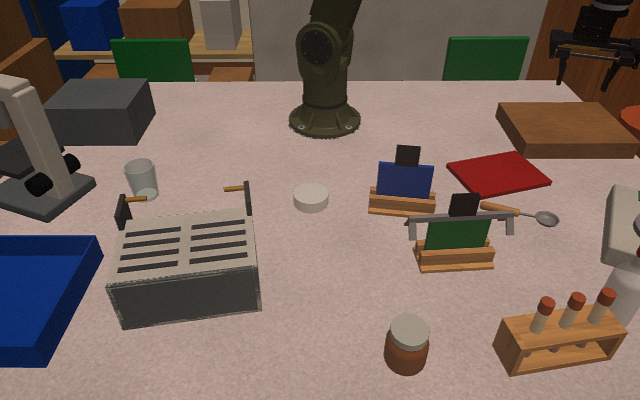

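View pics/top0.png

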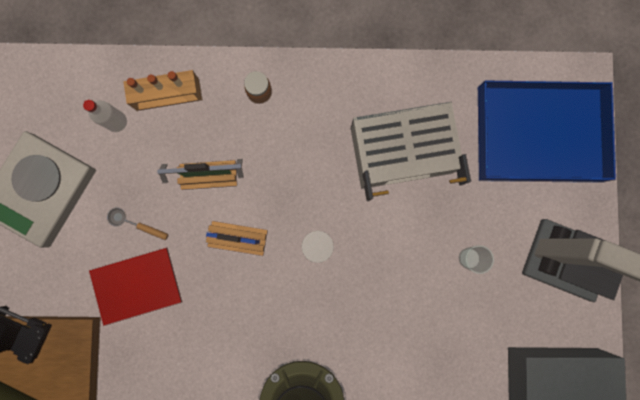

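The flap (green, knuckled) is at about (455,235) in scene and (205,170) in top. The blue spare is nearer the robot. The cabinet pins are at about (380,194) and (457,181) in top. I'll zoom in and measure from depth.

```bash
cat > h.py <<'E'
import numpy as np, cv2
def load(f): return dict(np.load(f))
def cloud(d):
    z=d["range_z"]; K=d["K"]; v,u=np.mgrid[:400,:640]
    c=np.stack([(u-K[0,2])/K[0,0]*z,(v-K[1,2])/K[1,1]*z,z],-1)
    X=(c-d["t"])@d["R"]; X[z==0]=np.nan
    return X
def proj(d,X):
    c=d["R"]@np.asarray(X)+d["t"]; p=d["K"]@c; return p[:2]/p[2]
E
python3 - <<'E'
from h import *
for n,(u,v,w,h) in {"top":(140,140,130,130),"scene":(350,130,180,150)}.items():
    d=load(f"pics/{n}0.npz"); 
    cv2.imwrite(f"pics/{n}_flap.png",cv2.resize(d["frame"][v:v+h,u:u+w,::-1],None,fx=4,fy=4,interpolation=cv2.INTER_NEAREST))
for n,(u,v,w,h) in {"top":(340,90,140,120),"scene":(100,170,170,140)}.items():
    d=load(f"pics/{n}0.npz"); 
    cv2.imwrite(f"pics/{n}_cab.png",cv2.resize(d["frame"][v:v+h,u:u+w,::-1],None,fx=4,fy=4,interpolation=cv2.INTER_NEAREST))
for n in("top","scene"):
    d=load(f"pics/{n}0.npz"); X=cloud(d)
    print(n,"table z",np.nanmedian(X[...,2]), [np.round(X[v,u],3) for u,v in ({"top":[(197,168),(237,240),(380,193),(457,181),(368,177),(464,160),(420,150)],"scene":[(464,205),(455,235),(408,155),(137,198),(234,188),(120,200),(247,190)]}[n])])
E
```

```text
top table z 0.0015829620707805987 [array([0.591, 0.251, 0.167]), array([0.423, 0.153, 0.168]), array([ 0.539, -0.185,  0.142]), array([ 0.57 , -0.37 ,  0.147]), array([ 0.576, -0.154,  0.156]), array([ 0.621, -0.387,  0.15 ]), array([ 0.651, -0.288,  0.113])]
scene table z 0.0012262414762935733 [array([0.604, 0.256, 0.149]), array([0.602, 0.253, 0.072]), array([0.435, 0.177, 0.151]), array([ 0.578, -0.367,  0.145]), array([ 0.545, -0.183,  0.145]), array([ 0.591, -0.394,  0.151]), array([ 0.559, -0.155,  0.15 ])]
```

```bash
python3 -c "
import cv2,numpy as np
a=[cv2.imread(f'pics/{n}.png') for n in ('top_flap','scene_flap')]
print([x.shape for x in a])"
```

```text
[(520, 520, 3), (600, 720, 3)]
```

View pics/top_flap.png

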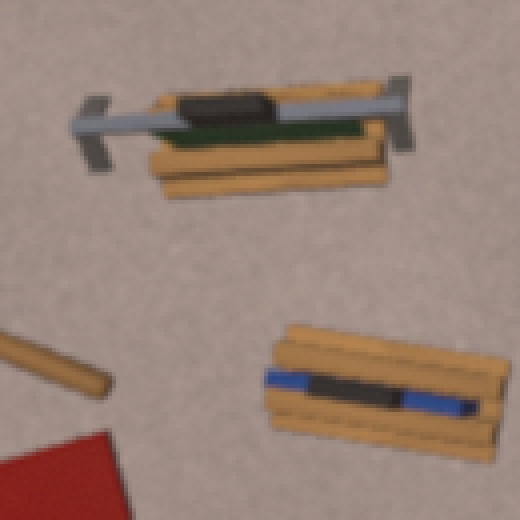

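View pics/top_cab.png

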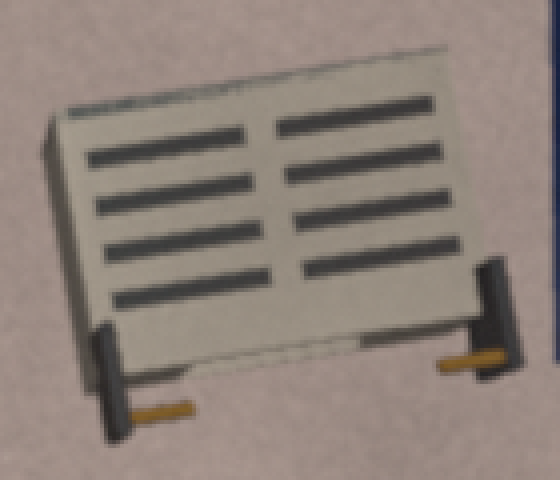

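View pics/scene_cab.png

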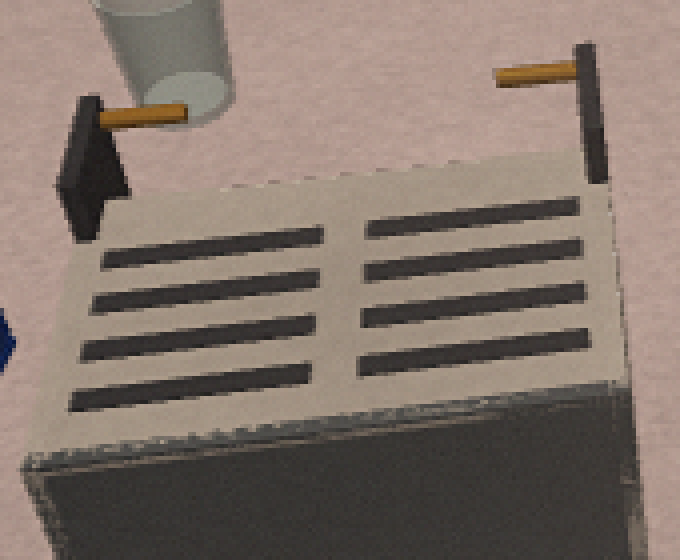

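View pics/scene_flap.png

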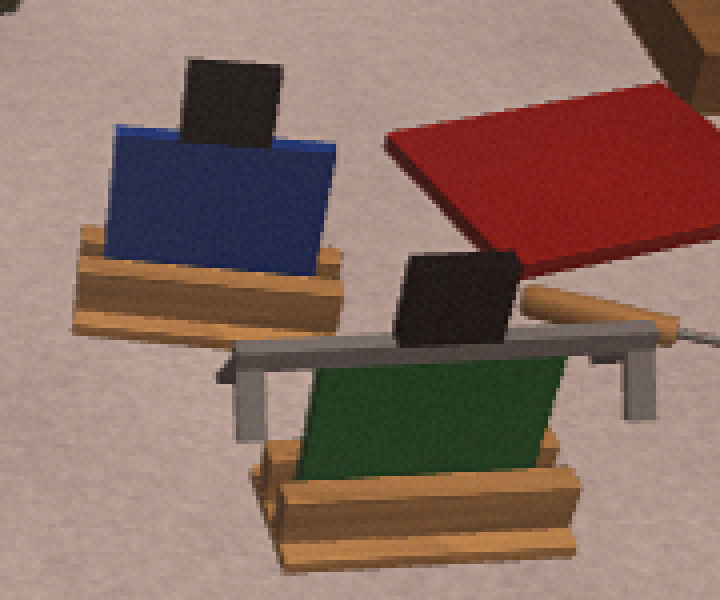

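```bash
python3 - <<'E'
from h import *
def fit(P):
    m=P.mean(0); u,s,vt=np.linalg.svd(P-m); return m,vt,s/np.sqrt(len(P))
for n in("top","scene"):
    d=load(f"pics/{n}0.npz"); X=cloud(d); f=d["frame"].astype(int); r,g,b=f[...,0],f[...,1],f[...,2]
    C=-d["R"].T@d["t"]
    x,y,z=X[...,0],X[...,1],X[...,2]
    br=(r>b+50)&(z>.12)&(z<.17)&(x>.5)&(x<.62)&(y<-.1)&(y>-.42)
    ps=[]
    for nm,mk in(("L",br&(y>-.28)),("R",br&(y<=-.28))):
        P=X[mk]; ray=(P-C)/np.linalg.norm(P-C,axis=1)[:,None]; P=P+ray*0.0045
        m,vt,s=fit(P); t=(P-m)@vt[0]; mid=m+vt[0]*(t.min()+t.max())/2
        ps.append(mid); print(n,nm,mk.sum(),"mid",np.round(mid,4),"len",np.ptp(t).round(4),"dir",vt[0].round(3))
    dl=ps[0]-ps[1]; print(" dist",np.linalg.norm(dl).round(4),"yaw",np.degrees(np.arctan2(-dl[0],dl[1])).round(2),"mid",((ps[0]+ps[1])/2).round(4))
    for nm,bx in (("flap",(.52,.68,.1,.38)),("spare",(.36,.5,.05,.26))):
        bk=(f.max(-1)<50)&(z>.125)&(x>bx[0])&(x<bx[1])&(y>bx[2])&(y<bx[3])
        P=X[bk]; 
        print(n,nm,"grip",bk.sum(),"mean",P.mean(0).round(4),"z",np.percentile(P[:,2],[2,98]).round(3))
        T=P[P[:,2]>P[:,2].max()-.012]; m,vt,s=fit(T[:,:2]); tt=(T[:,:2]-m)@vt[0]; q=(T[:,:2]-m)@vt[1]
        print("  topface",len(T),"mean",T.mean(0).round(4),"dir",vt[0].round(3),"ext",np.ptp(tt).round(3),np.ptp(q).round(3),"center",(m+vt[0]*(tt.min()+tt.max())/2).round(4))
    cb=(abs(r-b)<35)&(f.max(-1)>70)&(z>.105)&(z<.135)&(x>.52)&(x<.68)&(y>.1)&(y<.4)
    P=X[cb]; m,vt,s=fit(P); t=(P-m)@vt[0]; print(n,"bar",len(P),"mid",(m+vt[0]*(t.min()+t.max())/2).round(4),"len",np.ptp(t).round(3),"dir",vt[0].round(3))
    gr=(g>r+12)&(g>b+5)&(z>.03)&(x>.52)&(x<.68)&(y>.1)&(y<.4); P=X[gr]; m,vt,s=fit(P); print(n,"green",len(P),m.round(4),"normal",vt[2].round(3),"z",P[:,2].min(),P[:,2].max())
E
```

```text
top L 46 mid [ 0.5401 -0.1865  0.1406] len 0.0368 dir [-0.165  0.985 -0.055]
top R 48 mid [ 0.5736 -0.3731  0.1404] len 0.038 dir [-0.155  0.987  0.031]
 dist 0.1896 yaw 10.2 mid [ 0.5568 -0.2798  0.1405]
top flap grip 71 mean [0.591  0.2509 0.1493] z [0.127 0.171]
  topface 22 mean [0.5915 0.2482 0.1653] dir [ 0.143 -0.99 ] ext 0.045 0.007 center [0.5909 0.2524]
top spare grip 6 mean [0.4251 0.1506 0.1578] z [0.15  0.166]
  topface 4 mean [0.4251 0.1506 0.1615] dir [-0.991  0.137] ext 0.005 0.001 center [0.425  0.1506]
top bar 312 mid [0.5949 0.2567 0.1209] len 0.205 dir [-0.085  0.996 -0.006]
top green 9 [0.5916 0.2568 0.0683] normal [-0.994 -0.087 -0.06 ] z 0.055274107905472436 0.08126540096295753
scene L 84 mid [ 0.5393 -0.1856  0.1405] len 0.0385 dir [ 0.158 -0.987 -0.004]
scene R 96 mid [ 0.5732 -0.3727  0.1401] len 0.0395 dir [ 0.168 -0.986  0.005]
 dist 0.1901 yaw 10.28 mid [ 0.5562 -0.2792  0.1403]
scene flap grip 597 mean [0.6025 0.256  0.1506] z [0.126 0.17 ]
  topface 205 mean [0.6008 0.2563 0.1661] dir [-0.087  0.996] ext 0.05 0.014 center [0.6008 0.257 ]
scene spare grip 444 mean [0.4339 0.1762 0.15  ] z [0.126 0.169]
  topface 151 mean [0.4326 0.1764 0.1654] dir [0.148 0.989] ext 0.047 0.017 center [0.4325 0.1759]
scene bar 771 mid [0.601  0.2575 0.118 ] len 0.204 dir [ 0.079 -0.997  0.   ]
scene green 1635 [0.6024 0.2568 0.0744] normal [ 0.997  0.079 -0.004] z 0.03408610870716208 0.11160903026087249
```

Call:
step_arm(
  rows=[
    [[0, 0, 7], [0, 0, -4], 87],
    [[0, 0, 7], [0, 0, -4], 87],
    [[0, 0, 7], [0, 0, -4], 87],
    [[0, 0, 7], [0, 0, 0], 87],
    [[0, 0, 7], [0, 0, 0], 87],
    [[0, 0, 7], [0, 0, 0], 87],
    [[0, 0, 7], [0, 0, 0], 87],
    [[0, 0, 7], [0, 0, 0], 87],
    [[0, 0, 7], [0, 0, 0], 87],
  ],
  grip_force=30,
)

```text
time: 0.9
position: [0.2455, 0.5989, 0.2376]
tool_rot: [2.156, 2.28, -0.014]
ft_force: [-0.4, 0.1, -0.0]
grip_width: 1.0
```

```bash
cat > goal.py <<'E'
import sys,numpy as np
from bench import status
from scipy.spatial.transform import Rotation as Ro
def rep(p,yaw):
    s=status.get_state(); R=Ro.from_rotvec(s["tool_rot"]); c,k=np.cos(np.radians(yaw)),np.sin(np.radians(yaw))
    y=np.array([c,k,0]); z=np.array([0,0,-1.]); G=Ro.from_matrix(np.stack([np.cross(y,z),y,z],1))
    print("t",round(s["time"],2),"pos",s["position"].round(4),"F",s["ft_force"].round(2),"M",s["torque"].round(2),"w",round(s["grip_width"]*87,1),"q",s["joint_positions"].round(2))
    print("shift(current axes) mm",((R.inv().apply(np.array(p)-s["position"]))*1e3).round(1),"shift(goal axes)",((G.inv().apply(np.array(p)-s["position"]))*1e3).round(1),"turn deg",np.degrees((R.inv()*G).as_rotvec()).round(2))
a=list(map(float,sys.argv[1:])); rep(a[:3],a[3])
E
python3 goal.py .597 .257 .235 4.7
```

```text
t 0.9 pos [0.2455 0.5989 0.2376] F [-0.4   0.07 -0.04] M [-0.09  0.03 -0.04] w 87.0 q [-1.28  0.32  0.07  1.44 -0.02  1.39 -1.15]
shift(current axes) mm [-361.   331.9    4.4] shift(goal axes) [-369.6  322.3    2.6] turn deg [-0.25  0.5  -1.5 ]
```

Call:
step_arm(
  rows=[
    [[0, 0, -1], [-28, 26, 0], 87],
    [[0, 0, 0], [-28, 26, 0], 87],
    [[0, 0, 0], [-28, 26, 0], 87],
    [[0, 0, 0], [-28, 26, 0], 87],
    [[0, 0, 0], [-28, 26, 0], 87],
    [[0, 0, 0], [-28, 26, 0], 87],
    [[0, 0, 0], [-28, 26, 0], 87],
    [[0, 0, 0], [-28, 26, 0], 87],
    [[0, 0, 0], [-28, 26, 0], 87],
    [[0, 0, 0], [-28, 26, 0], 87],
    [[0, 0, 0], [-28, 26, 0], 87],
    [[0, 0, 0], [-14, 13, 0], 87],
  ],
)

```text
time: 1.9
position: [0.5702, 0.2919, 0.2316]
tool_rot: [-2.123, -2.314, 0.027]
ft_force: [0.0, -1.4, -0.3]
grip_width: 0.996
```

```bash
python3 goal.py .597 .257 .235 4.7
```

```text
t 1.9 pos [0.5702 0.2919 0.2316] F [ 0.03 -1.43 -0.25] M [-0.12  0.    0.02] w 86.7 q [-0.77  0.32  0.32  1.47 -0.09  1.39 -0.36]
shift(current axes) mm [-37.1  23.7  -3.3] shift(goal axes) [-37.   23.9  -3.4] turn deg [-0.75  0.63  0.23]
```

Call:
step_arm(
  rows=[
    [[-0.7, 0.6, 0.2], [-18, 12, -3], 87],
    [[0, 0, 0], [-17, 11, 0], 87],
    [[0, 0, 0], [-2, 1, 0], 87],
    [[0, 0, 0], [0, 0, 0], 87],
  ],
)

```text
time: 2.23
position: [0.6024, 0.2471, 0.2326]
tool_rot: [2.14, 2.296, -0.007]
ft_force: [0.6, 1.5, -0.5]
grip_width: 0.998
```

```bash
python3 goal.py .597 .257 .139 4.7; python3 - <<'E'
from bench import optics
import cv2,numpy as np
d=optics.get_image("wrist"); np.savez("pics/w1.npz",**{k:d[k] for k in("frame","range_z","K","R","t")}); cv2.imwrite("pics/w1.png",d["frame"][:,:,::-1])
E
```

```text
t 2.23 pos [0.6024 0.2471 0.2326] F [ 0.6   1.52 -0.54] M [-0.01  0.1  -0.02] w 86.9 q [-0.7   0.33  0.34  1.46 -0.11  1.38 -0.28]
shift(current axes) mm [10.7 -4.6 93.6] shift(goal axes) [10.3 -4.6 93.6] turn deg [-0.08  0.29 -0.66]
```

View pics/w1.png

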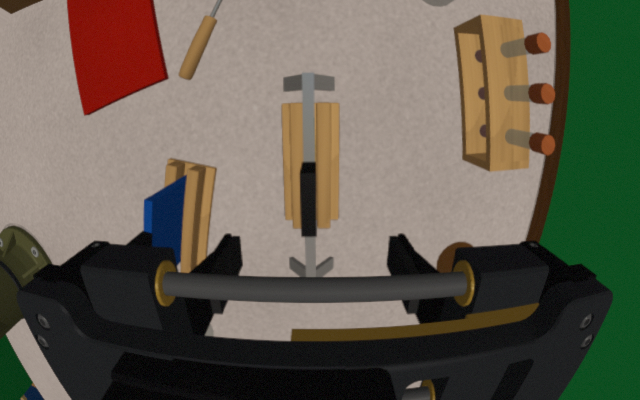

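Wrist view: the flap's bar runs vertically at u≈309, centred between the fingers (≈232 and 398) after a 5 mm correction. Next I descend and grasp.

Call:
step_arm(
  rows=[
    [[0, 0.2, -0.6], [9, -4, 5], 87],
    [[0, 0, 0], [1, -1, 15], 87],
    [[0, 0, 0], [0, 0, 20], 87],
    [[0, 0, 0], [0, 0, 20], 87],
    [[0, 0, 0], [0, 0, 12], 87],
    [[0, 0, 0], [0, 0, 8], 87],
    [[0, 0, 0], [0, 0, 3], 87],
    [[0, 0, 0], [0, 0, 0], 87],
  ],
)

```text
time: 2.95
position: [0.586, 0.2758, 0.1448]
tool_rot: [-2.095, -2.328, -0.002]
ft_force: [-0.6, -0.3, 0.4]
grip_width: 1.003
```

```bash
python3 goal.py .597 .257 .139 4.7
```

```text
t 2.95 pos [0.586  0.2758 0.1448] F [-0.57 -0.27  0.36] M [-0.14  0.04  0.03] w 87.2 q [-0.72  0.38  0.31  1.57 -0.13  1.21 -0.28]
shift(current axes) mm [-19.9   8.9   5.6] shift(goal axes) [-19.7   9.4   5.8] turn deg [-0.31 -0.44  1.33]
```

Call:
step_arm(
  rows=[
    [[0, 0, 0], [0, 0, 0], 87],
    [[0, 0, 0], [0, 0, 0], 87],
  ],
)

```text
time: 3.12
position: [0.586, 0.2772, 0.1457]
tool_rot: [-2.093, -2.33, -0.004]
ft_force: [0.5, 0.5, -0.1]
grip_width: 1.001
```

```bash
python3 goal.py .597 .257 .139 4.7
```

```text
t 3.12 pos [0.586  0.2772 0.1457] F [ 0.49  0.51 -0.05] M [-0.15  0.02 -0.  ] w 87.1 q [-0.72  0.37  0.31  1.57 -0.13  1.21 -0.28]
shift(current axes) mm [-21.3   8.9   6.4] shift(goal axes) [-21.    9.4   6.7] turn deg [-0.26 -0.49  1.42]
```

Call:
step_arm(
  rows=[
    [[0, -0.4, 1.3], [-10, 4, 2], 87],
    [[0, 0, 0], [-5, 2, 1], 87],
    [[0, 0, 0], [0, 0, 0], 87],
    [[0, 0, 0], [0, 0, 0], 87],
  ],
)

```text
time: 3.45
position: [0.5964, 0.2611, 0.1454]
tool_rot: [-2.13, -2.308, -0.003]
ft_force: [-0.5, -0.2, -0.1]
grip_width: 1.002
```

```bash
python3 goal.py .597 .257 .139 4.7
```

```text
t 3.45 pos [0.5964 0.2611 0.1454] F [-0.47 -0.19 -0.12] M [-0.11  0.03 -0.  ] w 87.1 q [-0.71  0.38  0.33  1.57 -0.13  1.21 -0.28]
shift(current axes) mm [-4.1  0.3  6.3] shift(goal axes) [-4.1  0.3  6.4] turn deg [ 0.03 -0.13 -0.1 ]
```

Call:
step_arm(
  rows=[
    [[0, 0, 0], [-3, 0, 5], 87],
    [[0, 0, 0], [0, 0, 2], 87],
    [[0, 0, 0], [0, 0, 0], 87],
    [[0, 0, 0], [0, 0, 0], 87],
  ],
)

```text
time: 3.78
position: [0.5974, 0.2566, 0.1382]
tool_rot: [-2.132, -2.306, -0.004]
ft_force: [-0.7, 0.4, -0.4]
grip_width: 1.0
```

```bash
python3 goal.py .597 .257 .139 4.7
```

```text
t 3.78 pos [0.5974 0.2566 0.1382] F [-0.73  0.43 -0.39] M [-0.08  0.06  0.02] w 87.0 q [-0.7   0.38  0.33  1.58 -0.13  1.2  -0.27]
shift(current axes) mm [ 0.4 -0.4 -0.8] shift(goal axes) [ 0.4 -0.4 -0.8] turn deg [ 0.08 -0.14 -0.22]
```

Pose reached to within 1 mm, so I close the gripper.

Call:
step_arm(
  rows=[
    [[0, 0, 0], [0, 0, 0], 40],
    [[0, 0, 0], [0, 0, 0], 25],
    [[0, 0, 0], [0, 0, 0], 16],
    [[0, 0, 0], [0, 0, 0], 8],
    [[0, 0, 0], [0, 0, 0], 4],
    [[0, 0, 0], [0, 0, 0], 4],
    [[0, 0, 0], [0, 0, 0], 4],
    [[0, 0, 0], [0, 0, 0], 4],
  ],
  grip_force=30,
)

```text
time: 4.45
position: [0.597, 0.2577, 0.1381]
tool_rot: [-2.13, -2.307, -0.004]
ft_force: [0.2, -0.2, -0.6]
grip_width: 0.48
```

```bash
python3 goal.py .597 .257 .139 4.7
```

```text
t 4.45 pos [0.597  0.2577 0.1381] F [ 0.2  -0.21 -0.62] M [-0.11 -0.01 -0.01] w 41.8 q [-0.7   0.38  0.33  1.58 -0.13  1.2  -0.27]
shift(current axes) mm [-0.7 -0.  -0.9] shift(goal axes) [-0.7 -0.  -0.9] turn deg [ 0.06 -0.17 -0.13]
```

Call:
step_arm(
  rows=[
    [[0, 0, 0], [0, 0, 0], 4],
    [[0, 0, 0], [0, 0, 0], 4],
    [[0, 0, 0], [0, 0, 0], 4],
    [[0, 0, 0], [0, 0, 0], 4],
    [[0, 0, 0], [0, 0, 0], 4],
    [[0, 0, 0], [0, 0, 0], 4],
    [[0, 0, 0], [0, 0, 0], 4],
    [[0, 0, 0], [0, 0, 0], 4],
  ],
)

```text
time: 5.12
position: [0.597, 0.2577, 0.1382]
tool_rot: [-2.13, -2.307, -0.004]
ft_force: [0.5, 0.7, -1.0]
grip_width: 0.137
```

```bash
python3 goal.py .597 .257 .139 4.7
```

```text
t 5.12 pos [0.597  0.2577 0.1382] F [ 0.48  0.72 -0.95] M [-0.13  0.07 -0.01] w 11.9 q [-0.7   0.38  0.33  1.58 -0.13  1.2  -0.27]
shift(current axes) mm [-0.7 -0.  -0.8] shift(goal axes) [-0.7 -0.  -0.8] turn deg [ 0.06 -0.17 -0.13]
```

Grip width is 11.9 mm, which matches the 12 mm grip. I lift straight up.

Call:
step_arm(
  rows=[
    [[0, 0, 0], [0, 0, -4], 4],
    [[0, 0, 0], [0, 0, -10], 4],
    [[0, 0, 0], [0, 0, -15], 4],
    [[0, 0, 0], [0, 0, -20], 4],
    [[0, 0, 0], [0, 0, -20], 4],
    [[0, 0, 0], [0, 0, -20], 4],
    [[0, 0, 0], [0, 0, -20], 4],
    [[0, 0, 0], [0, 0, -20], 4],
    [[0, 0, 0], [0, 0, -20], 4],
    [[0, 0, 0], [0, 0, -15], 4],
    [[0, 0, 0], [0, 0, -8], 4],
    [[0, 0, 0], [0, 0, 0], 4],
  ],
)

```text
time: 6.12
position: [0.596, 0.2556, 0.3226]
tool_rot: [-2.133, -2.307, -0.003]
ft_force: [0.4, 0.5, -1.6]
grip_width: 0.135
```

```bash
python3 goal.py .5565 -.2795 .29 10.2;  python3 - <<'E'
from bench import optics
import cv2,numpy as np
d=optics.get_image("scene"); np.savez("pics/s2.npz",**{k:d[k] for k in("frame","range_z","K","R","t")}); cv2.imwrite("pics/s2.png",d["frame"][:,:,::-1])
E
```

```text
t 6.12 pos [0.596  0.2556 0.3226] F [ 0.42  0.53 -1.64] M [-0.08  0.02  0.07] w 11.7 q [-0.71  0.3   0.35  1.32 -0.1   1.54 -0.3 ]
shift(current axes) mm [-530.4  -81.3   31.9] shift(goal axes) [-519.7 -133.6   32.6] turn deg [ 0.07 -0.06 -5.71]
```

View pics/s2.png

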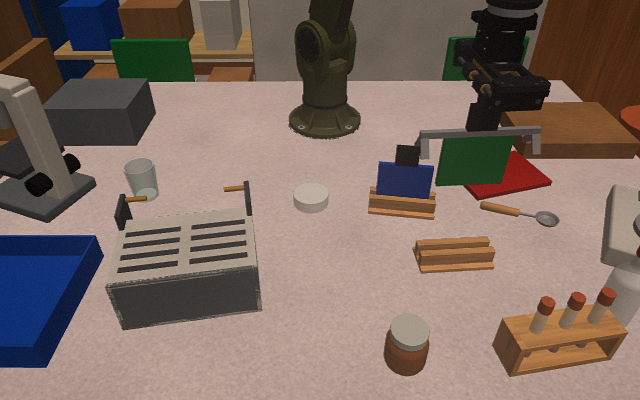

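Scene view: the flap is held level and clear of its stand at (475,160), and the blue panel is undisturbed. Carrying over to the cabinet.

Call:
step_arm(
  rows=[
    [[0, 0, -2], [-6, -2, 0], 4],
    [[0, 0, -2], [-14, -4, 0], 4],
    [[0, 0, -1.7], [-22, -6, 0], 4],
    [[0, 0, 0], [-28, -7, 0], 4],
    [[0, 0, 0], [-28, -7, 0], 4],
    [[0, 0, 0], [-28, -7, 0], 4],
    [[0, 0, 0], [-28, -7, 0], 4],
    [[0, 0, 0], [-28, -7, 0], 4],
    [[0, 0, 0], [-28, -7, 0], 4],
    [[0, 0, 0], [-28, -7, 0], 4],
    [[0, 0, 0], [-24, -6, 0], 4],
    [[0, 0, 0], [-20, -5, 0], 4],
  ],
)

```text
time: 7.17
position: [0.5658, -0.0388, 0.3029]
tool_rot: [-1.978, -2.415, 0.03]
ft_force: [0.4, -0.7, -0.7]
grip_width: 0.138
```

```bash
python3 goal.py .5565 -.2795 .32 10.2
```

```text
t 7.17 pos [ 0.5658 -0.0388  0.3029] F [ 0.36 -0.69 -0.71] M [-0.09 -0.02 -0.04] w 12.0 q [-0.42  0.14  0.5   1.54 -0.06  1.5   0.28]
shift(current axes) mm [-234.1  -57.   -16.1] shift(goal axes) [-235.3  -51.8  -17.1] turn deg [-1.57 -0.14  1.16]
```

Call:
step_arm(
  rows=[
    [[-0.7, 0, 0.5], [-24, -5, -4], 4],
    [[-0.7, 0, 0.5], [-26, -6, -4], 4],
    [[0, 0, 0], [-26, -6, -4], 4],
    [[0, 0, 0], [-26, -6, -3], 4],
    [[0, 0, 0], [-26, -6, -2], 4],
    [[0, 0, 0], [-24, -5, 0], 4],
    [[0, 0, 0], [-20, -4, 0], 4],
    [[0, 0, 0], [-14, -3, 0], 4],
    [[0, 0, 0], [-6, -2, 0], 4],
    [[0, 0, 0], [0, 0, 0], 4],
    [[0, 0, 0], [0, 0, 0], 4],
  ],
)

```text
time: 8.08
position: [0.5475, -0.25, 0.3052]
tool_rot: [-2.011, -2.384, 0.022]
ft_force: [0.4, -0.2, -0.7]
grip_width: 0.138
```

```bash
python3 goal.py .5565 -.2795 .32 10.2
```

```text
t 8.08 pos [ 0.5475 -0.25    0.3052] F [ 0.44 -0.18 -0.7 ] M [-0.07  0.   -0.02] w 12.0 q [-0.15  0.24  0.65  1.46 -0.14  1.52  0.66]
shift(current axes) mm [-30.5   3.5 -15.1] shift(goal axes) [-30.6   3.6 -14.8] turn deg [-1.45 -0.47 -0.52]
```

Call:
step_arm(
  rows=[
    [[-0.7, -0.2, -0.3], [-12, 2, -5], 4],
    [[-0.7, -0.2, -0.2], [-12, 1, -4], 4],
    [[0, 0, 0], [-5, 0, 0], 4],
    [[0, 0, 0], [0, 0, 0], 4],
    [[0, 0, 0], [0, 0, 0], 4],
  ],
)

```text
time: 8.5
position: [0.5575, -0.2724, 0.3122]
tool_rot: [-2.001, -2.414, -0.005]
ft_force: [-0.2, 0.2, -1.4]
grip_width: 0.138
```

```bash
python3 goal.py .5565 -.2795 .32 10.2;  python3 - <<'E'
from bench import optics
import cv2,numpy as np
for n in ("scene","top"):
    d=optics.get_image(n); np.savez(f"pics/{n}3.npz",**{k:d[k] for k in("frame","range_z","K","R","t")}); cv2.imwrite(f"pics/{n}3.png",d["frame"][:,:,::-1])
E
```

```text
t 8.5 pos [ 0.5575 -0.2724  0.3122] F [-0.23  0.2  -1.44] M [-0.01  0.01  0.04] w 12.0 q [-0.11  0.27  0.66  1.42 -0.17  1.52  0.73]
shift(current axes) mm [-6.8 -2.3 -7.8] shift(goal axes) [-6.8 -2.2 -7.8] turn deg [-0.08 -0.38  0.48]
```

View pics/scene3.png

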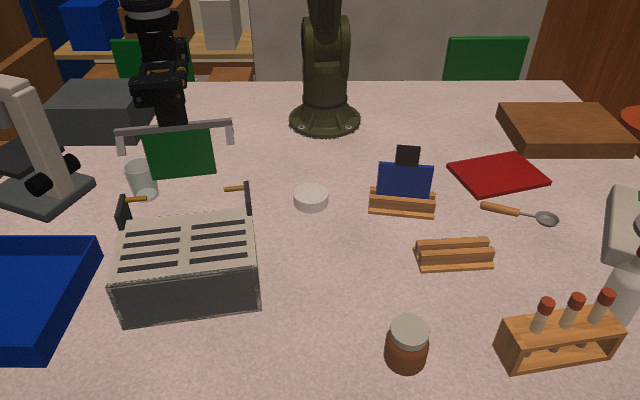

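View pics/top3.png

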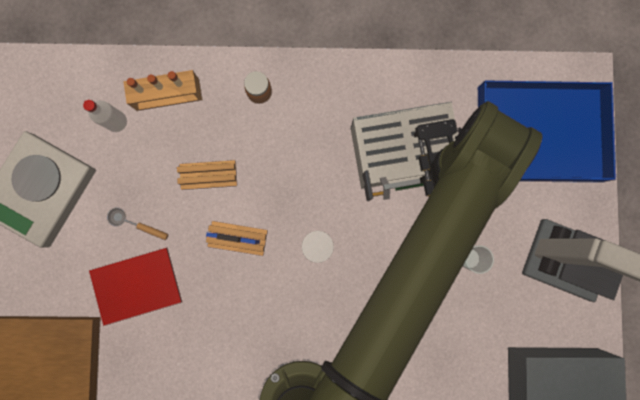

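Scene view: the flap hangs level in the gripper above and behind the pins' image positions (bar ends about (117,128) and (232,124)). I measure it against the pins.

```bash
cat > meas.py <<'E'
from h import *
import sys
def fit(P):
    m=P.mean(0); u,s,vt=np.linalg.svd(P-m,full_matrices=False); return m,vt
d=load(sys.argv[1]); X=cloud(d); f=d["frame"].astype(int); r,g,b=f[...,0],f[...,1],f[...,2]
x,y,z=X[...,0],X[...,1],X[...,2]
box=(x>.48)&(x<.62)&(y>-.42)&(y<-.14)
gr=box&(g>r+12)&(g>b+5)&(z>.02); P=X[gr]; m,vt=fit(P); n=vt[2]*np.sign(vt[2][0]); print("green",len(P),m.round(4),"normal",n.round(3),"z",np.percentile(P[:,2],[1,99]).round(4),"y",np.percentile(P[:,1],[1,99]).round(4))
zt=np.percentile(P[:,2],99)
cb=box&(abs(r-b)<35)&(f.max(-1)>70)&(z>zt-.004)&(z<zt+.016); P=X[cb]; m,vt=fit(P); t=(P-m)@vt[0]; D=vt[0]*np.sign(vt[0][1]); print("bar",len(P),"mid",(m+vt[0]*(t.min()+t.max())/2).round(4),"len",np.ptp(t).round(3),"dir",D.round(3),"yaw",np.degrees(np.arctan2(-D[0],D[1])).round(2))
E
python3 meas.py pics/scene3.npz
```

```text
green 3107 [ 0.5626 -0.2719  0.2373] normal [ 0.982  0.186 -0.009] z [0.1856 0.2843] y [-0.3288 -0.2137]
bar 933 mid [ 0.5618 -0.2723  0.2912] len 0.204 dir [-0.184  0.983  0.004] yaw 10.58
```

Call:
step_arm(
  rows=[
    [[0, -0.3, 0.3], [-5, -1, 0], 4],
    [[0, 0, 0], [-2, -1, 10], 4],
    [[0, 0, 0], [0, 0, 15], 4],
    [[0, 0, 0], [0, 0, 15], 4],
    [[0, 0, 0], [0, 0, 15], 4],
    [[0, 0, 0], [0, 0, 12], 4],
    [[0, 0, 0], [0, 0, 8], 4],
    [[0, 0, 0], [0, 0, 4], 4],
    [[0, 0, 0], [0, 0, 0], 4],
    [[0, 0, 0], [0, 0, 0], 4],
  ],
)

```text
time: 9.43
position: [0.5561, -0.2782, 0.2258]
tool_rot: [-2.007, -2.413, 0.001]
ft_force: [0.1, 1.1, -1.8]
grip_width: 0.14
```

```bash
python3 goal.py .5565 -.2795 .21 10.2
```

```text
t 9.43 pos [ 0.5561 -0.2782  0.2258] F [ 0.11  1.1  -1.8 ] M [-0.05  0.03  0.02] w 12.2 q [-0.1   0.3   0.65  1.55 -0.19  1.35  0.75]
shift(current axes) mm [-1.3  0.2 15.8] shift(goal axes) [-1.3  0.1 15.8] turn deg [-0.15 -0.12  0.29]
```

```bash
python3 - <<'E'
from bench import optics
import cv2,numpy as np
d=optics.get_image("scene"); np.savez("pics/scene4.npz",**{k:d[k] for k in("frame","range_z","K","R","t")}); cv2.imwrite("pics/scene4.png",cv2.resize(d["frame"][80:240,80:280,::-1],None,fx=3.5,fy=3.5))
E
python3 meas.py pics/scene4.npz
```

```text
green 2583 [ 0.5611 -0.278   0.1513] normal [ 0.983  0.182 -0.006] z [0.0993 0.1976] y [-0.3352 -0.22  ]
bar 841 mid [ 0.5601 -0.2781  0.2048] len 0.204 dir [-0.182  0.983  0.001] yaw 10.49
```

View pics/scene4.png

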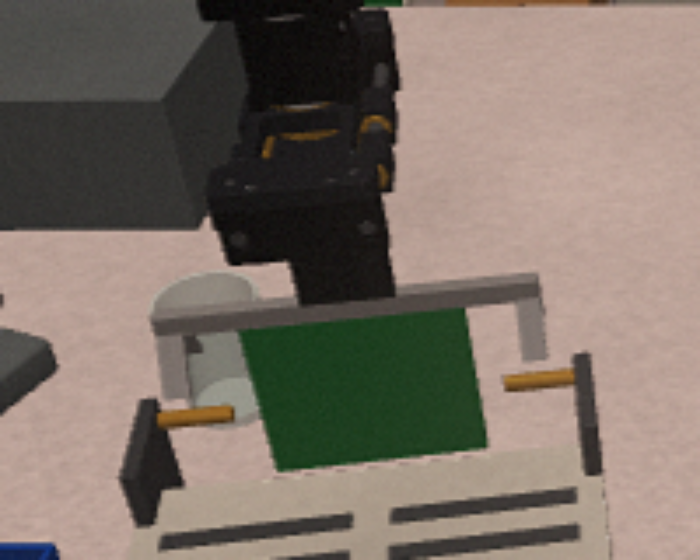

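Both knuckles are directly above their pins ((172,390) over (195,415) and (532,350) over (540,380) in the crop), and the centres agree to 1 mm. I lower gently.

Call:
step_arm(
  rows=[
    [[0, 0, 0.2], [-1, 0, 6], 4],
    [[0, 0, 0], [0, 0, 8], 4],
    [[0, 0, 0], [0, 0, 8], 4],
    [[0, 0, 0], [0, 0, 7], 4],
    [[0, 0, 0], [0, 0, 5], 4],
    [[0, 0, 0], [0, 0, 3], 4],
    [[0, 0, 0], [0, 0, 0], 4],
    [[0, 0, 0], [0, 0, 0], 4],
  ],
)

```text
time: 10.15
position: [0.5574, -0.2799, 0.1867]
tool_rot: [-2.013, -2.411, -0.001]
ft_force: [0.2, -0.5, -1.0]
grip_width: 0.133
```

```bash
python3 goal.py .5565 -.2795 .177 10.2
```

```text
t 10.15 pos [ 0.5574 -0.2799  0.1867] F [ 0.18 -0.51 -1.05] M [-0.05  0.01 -0.04] w 11.6 q [-0.1   0.33  0.64  1.6  -0.2   1.28  0.76]
shift(current axes) mm [ 0.6 -0.8  9.7] shift(goal axes) [ 0.6 -0.8  9.7] turn deg [ 0.02 -0.02  0.08]
```

Call:
step_arm(
  rows=[
    [[0, 0, 0], [0, 0, 3], 4],
    [[0, 0, 0], [0, 0, 2], 4],
    [[0, 0, 0], [0, 0, 2], 4],
    [[0, 0, 0], [0, 0, 0], 4],
  ],
)

```text
time: 10.48
position: [0.5579, -0.2801, 0.1797]
tool_rot: [2.013, 2.411, 0.001]
ft_force: [0.1, -0.8, -1.8]
grip_width: 0.136
```

```bash
python3 goal.py .5565 -.2795 .177 10.2
```

```text
t 10.48 pos [ 0.5579 -0.2801  0.1797] F [ 0.1  -0.79 -1.77] M [-0.11  0.01  0.02] w 11.9 q [-0.09  0.33  0.64  1.61 -0.21  1.27  0.76]
shift(current axes) mm [ 0.8 -1.3  2.7] shift(goal axes) [ 0.8 -1.3  2.7] turn deg [0.08 0.02 0.09]
```

Not in contact yet. I go down in 1 mm steps with a small y correction.

Call:
step_arm(
  rows=[
    [[0, 0, 0], [0, -1, 1], 4],
    [[0, 0, 0], [0, 0, 1], 4],
    [[0, 0, 0], [0, 0, 1], 4],
    [[0, 0, 0], [0, 0, 0], 4],
  ],
)

```text
time: 10.82
position: [0.557, -0.2805, 0.1771]
tool_rot: [2.012, 2.41, 0.002]
ft_force: [0.0, -0.3, -0.7]
grip_width: 0.136
```

```bash
python3 goal.py .5565 -.2795 .177 10.2
```

```text
t 10.82 pos [ 0.557  -0.2805  0.1771] F [ 0.04 -0.33 -0.66] M [0.07 0.13 0.02] w 11.9 q [-0.09  0.33  0.64  1.62 -0.21  1.26  0.76]
shift(current axes) mm [ 1.  -0.3  0.1] shift(goal axes) [ 1.  -0.3  0.1] turn deg [0.14 0.04 0.08]
```

Call:
step_arm(
  rows=[
    [[0, 0, 0], [0, 0, 1], 4],
    [[0, 0, 0], [0, 0, 1], 4],
    [[0, 0, 0], [0, 0, 0], 4],
  ],
)

```text
time: 11.07
position: [0.557, -0.2805, 0.1771]
tool_rot: [2.012, 2.41, 0.004]
ft_force: [-0.6, 0.6, -2.1]
grip_width: 0.133
```

```bash
python3 goal.py .5565 -.2795 .177 10.2; python3 - <<'E'
from bench import optics
import cv2,numpy as np
d=optics.get_image("scene"); np.savez("pics/scene5.npz",**{k:d[k] for k in("frame","range_z","K","R","t")}); cv2.imwrite("pics/scene5.png",cv2.resize(d["frame"][80:240,80:280,::-1],None,fx=3.5,fy=3.5))
E
python3 meas.py pics/scene5.npz
```

```text
t 11.07 pos [ 0.557  -0.2805  0.1771] F [-0.63  0.59 -2.12] M [0.02 0.14 0.06] w 11.6 q [-0.09  0.33  0.64  1.62 -0.21  1.26  0.77]
shift(current axes) mm [ 1.1 -0.4  0.1] shift(goal axes) [ 1.1 -0.4  0.1] turn deg [0.2  0.   0.07]
green 1383 [ 0.5625 -0.28    0.1264] normal [ 0.983  0.182 -0.   ] z [0.0944 0.4008] y [-0.3364 -0.2219]meas.py:4: RuntimeWarning: Mean of empty slice.
  m=P.mean(0); u,s,vt=np.linalg.svd(P-m,full_matrices=False); return m,vt
  ret = um.true_divide(
Traceback (most recent call last):
  File "meas.py", line 10, in <module>
    cb=box&(abs(r-b)<35)&(f.max(-1)>70)&(z>zt-.004)&(z<zt+.016); P=X[cb]; m,vt=fit(P); t=(P-m)@vt[0]; D=vt[0]*np.sign(vt[0][1]); print("bar",len(P),"mid",(m+vt[0]*(t.min()+t.max())/2).round(4),"len",np.ptp(t).round(3),"dir",D.round(3),"yaw",np.degrees(np.arctan2(-D[0],D[1])).round(2))
                                                                                               ~~^^^
IndexError: index 0 is out of bounds for axis 0 with size 0
```

View pics/scene5.png

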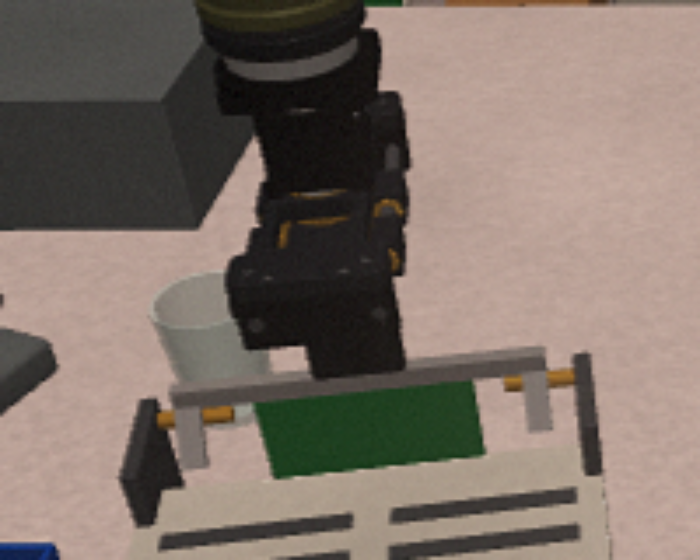

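Both knuckles now straddle their pins, and the last 2 mm of steps gave no motion at exactly the predicted seat height (0.177). I press lightly to confirm.

Call:
step_arm(
  rows=[
    [[0, 0, 0], [0, 0, 2], 4],
    [[0, 0, 0], [0, 0, 3], 4],
  ],
)

```text
time: 11.28
position: [0.5571, -0.2807, 0.1765]
tool_rot: [2.012, 2.409, 0.007]
ft_force: [-7.9, 5.2, 23.0]
grip_width: 0.135
```

```bash
python3 goal.py .5565 -.2795 .177 10.2; sed -i 's/&(z>.02)/\&(z>.02)\&(z<.25)/' meas.py; python3 meas.py pics/scene5.npz
```

```text
t 11.28 pos [ 0.5571 -0.2807  0.1765] F [-7.87  5.18 23.05] M [ 1.08  2.11 -0.05] w 11.8 q [-0.09  0.33  0.64  1.62 -0.21  1.26  0.77]
shift(current axes) mm [ 1.3 -0.3 -0.5] shift(goal axes) [ 1.3 -0.3 -0.5] turn deg [ 0.29 -0.04  0.07]
green 1363 [ 0.5625 -0.2798  0.1222] normal [0.984 0.179 0.007] z [0.0944 0.1489] y [-0.3365 -0.2219]
bar 828 mid [ 0.5616 -0.2777  0.1559] len 0.249 dir [-0.165  0.986 -0.002] yaw 9.51
```

Firm contact at 23 N, panel top at z 0.149 as expected when home. I relax and open.

Call:
step_arm(
  rows=[
    [[0, 0, 0], [0, 0, 0], 4],
    [[0, 0, 0], [0, 0, 0], 4],
    [[0, 0, 0], [0, 0, 0], 4],
  ],
  grip_force=10,
)

```text
time: 11.53
position: [0.5575, -0.2813, 0.1776]
tool_rot: [2.011, 2.407, 0.008]
ft_force: [0.3, 0.1, -0.4]
grip_width: 0.138
```

```bash
python3 goal.py .5565 -.2795 .177 10.2
```

```text
t 11.53 pos [ 0.5575 -0.2813  0.1776] F [ 0.3   0.06 -0.44] M [-0.02  0.31  0.02] w 12.0 q [-0.09  0.33  0.64  1.62 -0.21  1.26  0.77]
shift(current axes) mm [ 1.9 -0.6  0.5] shift(goal axes) [ 1.9 -0.6  0.6] turn deg [0.4  0.02 0.05]
```

Call:
step_arm(
  rows=[
    [[0, 0, 0], [0, 0, 0], 18],
    [[0, 0, 0], [0, 0, 0], 24],
    [[0, 0, 0], [0, 0, 0], 30],
    [[0, 0, 0], [0, 0, 0], 36],
    [[0, 0, 0], [0, 0, 0], 42],
    [[0, 0, 0], [0, 0, 0], 48],
    [[0, 0, 0], [0, 0, 0], 54],
    [[0, 0, 0], [0, 0, 0], 60],
    [[0, 0, 0], [0, 0, 0], 66],
    [[0, 0, 0], [0, 0, 0], 70],
    [[0, 0, 0], [0, 0, 0], 70],
    [[0, 0, 0], [0, 0, 0], 70],
  ],
)

```text
time: 12.53
position: [0.5581, -0.2813, 0.1763]
tool_rot: [2.01, 2.407, 0.007]
ft_force: [0.3, -0.2, 0.5]
grip_width: 0.795
```

```bash
python3 goal.py .5565 -.2795 .3 10.2; python3 - <<'E'
from bench import optics
import cv2,numpy as np
d=optics.get_image("scene"); np.savez("pics/scene6.npz",**{k:d[k] for k in("frame","range_z","K","R","t")}); cv2.imwrite("pics/scene6.png",cv2.resize(d["frame"][80:240,80:280,::-1],None,fx=3.5,fy=3.5))
E
python3 meas.py pics/scene6.npz
```

```text
t 12.53 pos [ 0.5581 -0.2813  0.1763] F [ 0.3  -0.22  0.46] M [-0.03  0.04 -0.03] w 69.1 q [-0.09  0.33  0.64  1.62 -0.21  1.25  0.77]
shift(current axes) mm [   1.9   -0.4 -123.7] shift(goal axes) [   2.    -1.2 -123.7] turn deg [0.39 0.07 0.08]
green 1310 [ 0.5623 -0.2803  0.121 ] normal [ 0.984  0.177 -0.013] z [0.0934 0.1487] y [-0.3376 -0.2225]
bar 767 mid [ 0.5614 -0.2775  0.1559] len 0.249 dir [-0.166  0.986 -0.002] yaw 9.56
```

View pics/scene6.png

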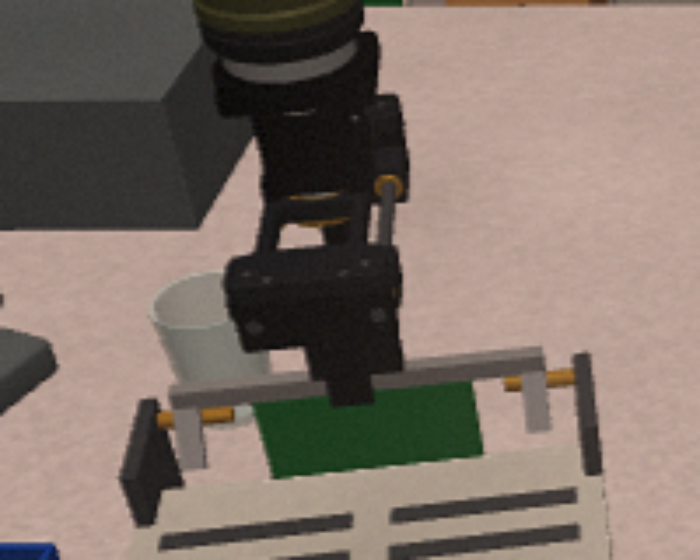

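The jaws are open and the flap hangs on both pins, unmoved. The normal's tilt is under 1°. I retreat straight up.

Call:
step_arm(
  rows=[
    [[0, 0, 0], [0, 0, -4], 70],
    [[0, 0, 0], [0, 0, -8], 70],
    [[0, 0, 0], [0, 0, -14], 70],
    [[0, 0, 0], [0, 0, -18], 70],
    [[0, 0, 0], [0, 0, -20], 70],
    [[0, 0, 0], [0, 0, -20], 70],
    [[0, 0, 0], [0, 0, -20], 70],
    [[0, 0, 0], [0, 0, -20], 70],
    [[0, 0, 0], [0, 0, -15], 70],
    [[0, 0, 0], [0, 0, -8], 70],
    [[0, 0, 0], [0, 0, 0], 70],
    [[0, 0, 0], [0, 0, 0], 70],
  ],
)

```text
time: 13.58
position: [0.5562, -0.2818, 0.3365]
tool_rot: [2.009, 2.404, 0.008]
ft_force: [-0.2, -0.5, 0.5]
grip_width: 0.805
```

```bash
python3 goal.py .5565 -.2795 .3 10.2; python3 - <<'E'
from bench import optics
import cv2,numpy as np
d=optics.get_image("scene"); np.savez("pics/scene7.npz",**{k:d[k] for k in("frame","range_z","K","R","t")}); cv2.imwrite("pics/scene7.png",d["frame"][:,:,::-1])
E
python3 meas.py pics/scene7.npz
```

```text
t 13.58 pos [ 0.5562 -0.2818  0.3365] F [-0.16 -0.53  0.46] M [-0.05 -0.    0.05] w 70.0 q [-0.1   0.26  0.67  1.38 -0.16  1.55  0.73]
shift(current axes) mm [ 2.3  0.3 36.5] shift(goal axes) [ 2.2  0.7 36.5] turn deg [0.54 0.18 0.02]
green 1358 [ 0.5623 -0.2805  0.1218] normal [ 0.985  0.175 -0.011] z [0.0941 0.1484] y [-0.3379 -0.2226]
bar 815 mid [ 0.5614 -0.278   0.1558] len 0.249 dir [-0.169  0.986 -0.001] yaw 9.72
```

View pics/scene7.png

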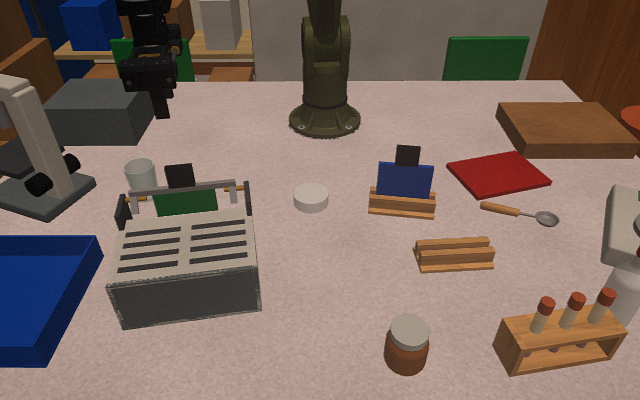

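The flap hangs plumb and still on both pins (bar from (130,190) to (245,184)). The gripper is well clear, and the blue panel at (404,180) is where it was. Handing in.

```bash
python3 -c "
from bench import order
print(order.close_job())"
```

```text
the job is handed in; nothing more can be done
None
```

The green flap is hanging on the cabinet's two brass pins, and the job was handed in at about 13.6 s with the gripper about 160 mm clear above it.

I took the flap from its stand by the black grip, carried it over, and lowered it in small steps until both knuckles were seated. Then I opened the jaws and backed straight up.

**Last checks**
- **Height:** the panel's top edge is at z ≈ 0.149 m, which matches the pins being fully home (underside at 0.049 m).
- **Plumb:** the panel's tilt measures about 0.6°, and the flap did not move between release and the last image.
- **Position:** the flap's centre is within about 1.5 mm of the middle of the pins.
- **Blue panel:** it stands where it was in the last image; this was judged by eye, not re-measured.

**What disagreed**
- **Seating force:** a deliberate press to confirm seating reached about 23 N at the wrist for a moment, firmer than needed but below the 40 N limit.
- **Crossbar reading:** the crossbar's fitted length came out as 249 mm instead of 204 mm at the end. The fit probably picked up nearby cabinet parts, so I relied on the green panel's face.

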